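Switch the aerial and key down

TASK

In the radio room, push the arm of the antenna selector round by its side, without gripping it, until its brass tip stands centred over the green contact disc, and leave it there. Only then press the Morse key's black knob fully down, and finish while holding it down; do not lift or shift the key on the desk, and leave everything else on the desk alone.

Things in the scene. Friction and masses are not known exactly. Their poses are not given: they have to be found in the camera images.
- pointer_pivot (a point): the pivot of the antenna selector's arm, 64 mm above the desk. The selector is a grey flat cabinet fixed to the desk, 200 x 280 mm, its aluminium top 50 mm above the desk, with four coloured contact discs in a fan on it. The point turns with the arm: its x axis points along the arm to the tip, z up
- pointer_tip (a point): the pointed brass tip of the arm, 110 mm from the pivot, 75 mm above the desk. The arm is an upright-standing bar (brass between two black side strips) 14 mm wide; its underside is 68 mm and its top 90 mm above the desk; the straight part with flat flanks runs from 15 to 97 mm from the pivot.
- selector_arm (a joint): angle of the arm about the vertical pivot, rad, growing anticlockwise seen from above; stops at -1.75 and 1.75. Stiff: it moves only while pushed (0.2 N m, about 2.5 N at 80 mm from the pivot) and stays where it is left
- strip_left: the black strip on the arm's anticlockwise flank; origin on the pivot, 64 mm above the desk, x along the arm. A round brass hub 34 mm across stands on the pivot, top 100 mm above the desk. Nothing else stands on the cabinet above the discs
- strip_right: the black strip on the arm's clockwise flank; origin as strip_left
- green_contact: green contact disc, 34 mm across, 5 mm thick, fixed on the selector's top 110 mm from the pivot, so the arm's tip passes over its centre, 13 mm above it; origin at the centre of its underside, 50 mm above the desk. The discs (green, red, blue, yellow) change places from start to start
- key: Morse key, loose on the desk, 0.9 kg: wooden base 150 x 85 x 14 mm, origin under its centre, x axis pointing from the knob end to the other end, z up
- key_knob (a point): centre of the top of the key's round black knob, 36 mm across; 62 mm above the desk when up, over the base, 50 mm from the base's centre along the key's -x
- key_lever (a joint): the key's sprung lever, rad: 0 up, grows as the knob is pressed, 0.09 fully down on its stop (the knob goes down 6.3 mm). It starts to move at about 1.6 N on the knob, is fully down at about 4.5 N, and springs up when let go
- mug: bystander: white mug, 80 mm across, 95 high; origin at its underside
- pen: bystander: white and pink pen, 141 mm long, 10 thick, lying on the logbook; origin at its underside
- screwdriver: bystander: screwdriver lying on the desk; origin at its underside
- tin: bystander: small jar with blue cap, 60 mm across, 70 high; origin at its underside
- desk_mic: bystander: desk microphone, round foot 90 mm across, 175 high; origin at its underside
- logbook: bystander: blue logbook lying flat, 200 x 150 x 16 mm; origin at its underside
Not all that is in view belongs to the job. Of the things like the key, leave any that is pink; of the rest the larger one is meant.

How it is judged:
By the outcome, as a careful person would: the job done as asked, in the order asked, and still so for the second after the job is handed in, while the arm keeps its last pose, push and grip.
It also fails if it takes over 45 s, if anything falls off the work surface, if the arm or the gripper's body presses on something with over 40 N, if the wrist force passes 120 N, or if a joint passes its speed limit or range.

ROBOT

A 6-joint arm with a two-finger parallel gripper is mounted at the origin on the work surface. World frame = base frame: x ahead of the robot, y to its left, z up, the work surface at z = 0. Lengths are in m, angles in degrees, forces in N, time in s.
With the tool pointing down it reaches from about 0.3 to 0.75 m from the base axis. Payload 8.5 kg.
Tool frame: the origin (TCP) lies on the centre line of the jaws, within the pads' length; the fingertips stand 19 mm ahead of it and the grasp point (between the pads) is the TCP (env.tcp_to_tips is the z of the fingertips in the tool frame, in m); z points along the fingers, y is the line along which they close (so a half turn about z gives the same grasp; the last joint's range is limited). The gripper opens to 85 mm and grips with 20 to 120 N. Pads are 22 mm wide; open, the fingers measure 114 mm over their backs; the gripper's body (76 mm by 85 mm) begins 54 mm behind the grasp point. The pads swing forward as they close: fully open they stand 13 mm farther back than shut.
Start: joints at [60.831, 21.807, 74.336, -0, 83.858, -12.336], TCP at [0.159, 0.526, 0.25] pointing down, gripper open.
Joint ranges: [-178.18, 178.18], [-50.72, 133.34], [12.68, 142.11], [-81.47, 261.47], [9.98, 163.14], [-165.26, 165.26]. Speed limits (degrees/s): [136.94, 136.94, 180, 180, 180, 180].

INTERFACE

Orientations are given as a 3x3 rotation matrix whose columns are the frame's x, y, z axes.
In Python, from rig import env gives the robot as it stands.
- The arm moves only by the tool servo_tool, never from a script. Its argument "steps" is a list of rows, each an object of numbers: "tx", "ty", "tz": the shift along the world's x, y, z in cm; "yaw": the turn about the world's z in degrees; "claw": the finger opening in cm, from 0 to 8.54. In form: [{"tx": .., "ty": .., "tz": .., "yaw": .., "claw": ..}, ...]. A call has 1 to 20 rows; each row shifts and turns the commanded pose from where the row before left it; what a row does not reach is not made up. A row lasts 1/10 s, in which the tool goes at most 50 mm and 8.59 degrees, less where a joint would pass 70% of its speed; a pose out of reach is approached as far as the arm can. A call with a gripper value outside its range is refused whole. The fingers move at their own pace and stop on an object; "newtons" is the grip in N (left out, the last holds). Time passes only in rows, so rows that do not move let the fingers close. It gives the time, the measured TCP pose, the force, the opening and the grip force at its end, in the units of the state.
- env.observe(): the state, without advancing time (a new reading comes with each control period).
- env.get_image(name): name is "scene" or "top" or "wrist"; returns (picture, depth): 420x560x3 uint8, red, green, blue; 420x560 float32, m along the optical axis (not along the pixel's ray), 0 where there is no reading.
- env.camera_model(name): a dict with "fovy" (degrees; the focal length in pixels is half the picture's height over the tangent of half this angle, whatever the lens; pixels are square), "cx", "cy" (the principal point, pixels), "T" (4x4, takes a point from camera to world coordinates). Camera axes: x right, y down, z forward; pixel columns grow to the right and rows downward; lengths in m; the calibration is good to about 2 mm. A picture is of the moment at which its call begins: read the wrist's pose just before it. camera_model takes no time and is no camera call; for the wrist camera it gives the pose at the moment of the call.
- env.close_job(): hands the job in; it is judged then, once.
The state is a dict: "time_s": time; "q": joint angles; "qvel": joint speeds; "joint_efforts": joint torques, N m; "position": TCP position; "tool_rot": TCP orientation; "ft_force": force on the tool from outside, world axes, zero at the start; "wrist_torque": the same for the moment, N m; "grip_width": finger opening in m; "gripper_force": force on a finger pad.
Only numpy, scipy, OpenCV 4.12 (cv2) and the standard library are available. Lean on these libraries where they do the work, as an engineer would, in place of code of your own. Each camera call takes 0.05 s, during which the arm holds its last target. There are 200 camera calls.

## Working session

There is one attempt and no reset: what is moved stays moved. The work goes in short steps, Python scripts to look and compute and a tool call to move; the robot and the scene stay as the last step left them, time stands still between calls to the robot, and variables do not carry over. Pictures are saved under pics/ and viewed, at most 10 in all, crops included, and the job is handed in when it is done.

Besides the shell and the picture viewer there is one more tool, called after ">>>" as name(argument=value, ...) on one line, values as JSON. servo_tool: Moves the arm, as the interface text tells. Its arguments: {"type":"object","properties":{"steps":{"type":"array"},"newtons":{"type":"number"}},"required":["steps"]}

```bash
mkdir -p pics; cat > h.py <<'E'
from rig import env
import numpy as np, cv2
def grab(n,save=None):
    m=env.camera_model(n); im,d=env.get_image(n)
    if save: cv2.imwrite('pics/'+save,im[:,:,::-1])
    return im,d,m
def ray(m,u,v,z):
    f=210/np.tan(np.radians(m['fovy']/2)); T=np.array(m['T'])
    r=T[:3,:3]@np.array([(u-m['cx'])/f,(v-m['cy'])/f,1]); o=T[:3,3]
    return o+r*(z-o[2])/r[2]
E
python3 - <<'E'
from h import *
for n in('top','scene'):
    im,d,m=grab(n,n+'0.png'); np.savez(n+'0.npz',im=im,d=d,T=m['T'],fovy=m['fovy'],cx=m['cx'],cy=m['cy']); print(m)
s=env.observe(); print(s['time_s'],s['tool_rot'])
E
```

```text
{'fovy': 43.75710105116108, 'cx': 282.339831282845, 'cy': 218.37788441884493, 'T': array([[-1.91786183e-05, -9.98778339e-01,  4.94148657e-02,
         4.54030845e-01],
       [-9.99824637e-01,  9.44535966e-04,  1.87030116e-02,
        -8.51783691e-03],
       [-1.87268370e-02, -4.94058415e-02, -9.98603209e-01,
         1.81483474e+00],
       [ 0.00000000e+00,  0.00000000e+00,  0.00000000e+00,
         1.00000000e+00]])}
{'fovy': 54.12899227358568, 'cx': 272.78091876889636, 'cy': 207.98756151309254, 'T': array([[ 0.11132036,  0.81026206, -0.57539827,  1.13814029],
       [ 0.9936918 , -0.09866565,  0.0533076 , -0.06548687],
       [-0.01357892, -0.57770276, -0.81613426,  0.96497371],
       [ 0.        ,  0.        ,  0.        ,  1.        ]])}
0.1 [[-9.57143534e-01  2.89613252e-01 -6.47808280e-04]
 [ 2.89613836e-01  9.57142877e-01 -1.15700259e-03]
 [ 2.84961799e-04 -1.29503179e-03 -9.99999121e-01]]
```

View pics/top0.png

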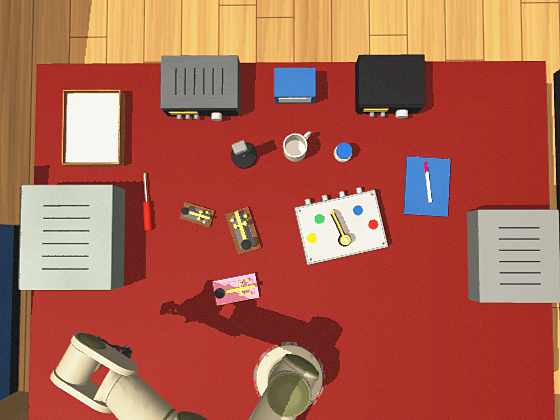

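View pics/scene0.png

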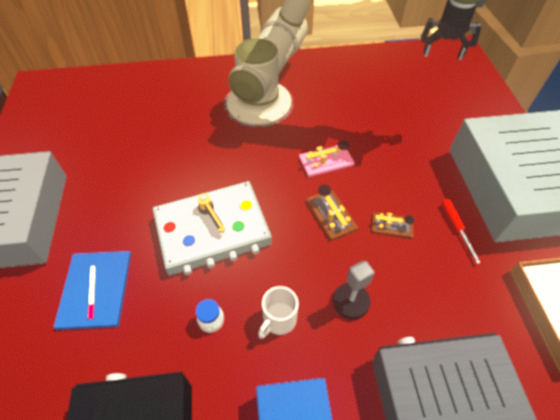

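The top view shows the selector with its pivot near (345,240), tip (335,211) and green disc (319,218). The larger brown key is at (243,228), with its knob at (246,244). The small brown and the pink keys are decoys.

```bash
python3 - <<'E'
from h import *
def cents(hsv,lo,hi,box,mn=15):
    x0,y0,x1,y1=box; mk=cv2.inRange(hsv,np.array(lo),np.array(hi)); k=np.zeros_like(mk);k[y0:y1,x0:x1]=mk[y0:y1,x0:x1]
    n,l,s,c=cv2.connectedComponentsWithStats(k); return [(c[i],s[i,4]) for i in range(1,n) if s[i,4]>=mn]
B={'top':(295,190,390,265),'scene':(150,180,275,270)}
KB={'top':(225,205,262,255),'scene':(305,182,358,238)}
for n in('top','scene'):
    z=np.load(n+'0.npz'); m={k:z[k] for k in('T','fovy','cx','cy')}; h=cv2.cvtColor(z['im'],cv2.COLOR_RGB2HSV)
    x0,y0,x1,y1=B[n]
    for nm,lo,hi in(('green',(45,100,60),(80,255,255)),('blue',(100,120,60),(125,255,255)),('yellow',(25,150,150),(34,255,255)),('brass',(15,80,80),(24,255,255))):
        for c,a in cents(h,lo,hi,B[n]): print(n,nm,c.round(1),a,ray(m,*c,.055 if nm!='brass' else .09).round(4))
    for c,a in cents(h,(0,0,0),(180,255,45),KB[n]): print(n,'dark',c.round(1),a,ray(m,*c,.06).round(4))
    im=z['im'][:,:,::-1]
    b=(220,180,400,275) if n=='top' else (145,170,365,275)
    crop=cv2.resize(im[b[1]:b[3],b[0]:b[2]],None,fx=3.6 if n=='scene' else 4.4,fy=3.6 if n=='scene' else 4.4,interpolation=cv2.INTER_CUBIC); 
    if n=='top': cv2.imwrite('pics/tcrop.png',crop)
E
```

```text
top green [318.8 218.5] 71 [ 0.5404 -0.0984  0.055 ]
top blue [357.3 209.9] 68 [ 0.5695 -0.2276  0.055 ]
top yellow [311.1 237.9] 68 [ 0.4755 -0.0723  0.055 ]
top yellow [346.4 240.9] 24 [ 0.4652 -0.1906  0.055 ]
top brass [337.7 226.7] 46 [ 0.5116 -0.1587  0.09  ]
scene green [237.9 225.8] 76 [ 0.5426 -0.1037  0.055 ]
scene blue [188.5 240.2] 68 [ 0.5714 -0.2331  0.055 ]
scene yellow [206.  204.4] 24 [ 0.4625 -0.1861  0.055 ]
scene yellow [245.7 204.8] 72 [ 0.4771 -0.0783  0.055 ]
scene brass [211.4 214. ] 191 [ 0.5211 -0.1681  0.09  ]
```

View pics/tcrop.png

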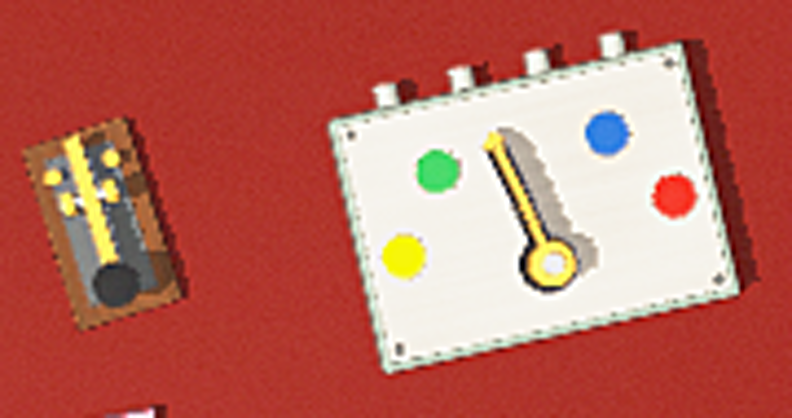

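>>> servo_tool(steps=[{"tx": 1.7, "ty": -3.5, "yaw": -2.6, "claw": 0}, {"tx": 1.7, "ty": -3.5, "yaw": -2.6, "claw": 0}, {"tx": 1.7, "ty": -3.5, "yaw": -2.6, "claw": 0}, {"tx": 1.7, "ty": -3.5, "yaw": -2.6, "claw": 0}, {"tx": 1.7, "ty": -3.5, "yaw": -2.6, "claw": 0}, {"tx": 1.7, "ty": -3.5, "yaw": -2.6, "claw": 0}, {"tx": 1.7, "ty": -3.5, "yaw": -2.6, "claw": 0}, {"tx": 1.7, "ty": -3.5, "yaw": -2.6, "claw": 0}, {"tx": 1.7, "ty": -3.5, "yaw": -2.6, "claw": 0}, {"tx": 1.7, "ty": -3.5, "yaw": -2.6, "claw": 0}, {"tx": 1.7, "ty": -3.5, "yaw": -2.6, "claw": 0}, {"tx": 1.7, "ty": -3.5, "yaw": -2.6, "claw": 0}, {"tx": 1.7, "ty": -3.5, "yaw": -2.6, "claw": 0}, {"tx": 1.7, "ty": -3.5, "yaw": -2.6, "claw": 0}, {"tx": 1.7, "ty": -3.5, "yaw": -2.6, "claw": 0}, {"tx": 1.7, "ty": -3.5, "yaw": -2.6, "claw": 0}, {"tx": 1.7, "ty": -3.5, "yaw": -2.6, "claw": 0}, {"tx": 1.7, "ty": -3.5, "yaw": -2.6, "claw": 0}, {"tx": 1.7, "ty": -3.5, "yaw": -2.6, "claw": 0}, {"tx": 0, "ty": 0, "claw": 0}], newtons=20)

```text
invalid input at $.steps[0]: expected keys tx, ty, tz, yaw, claw
```

```bash
python3 - <<'E'
from h import *
im,d,m=grab('wrist','w1.png'); np.savez('w1.npz',im=im,d=d,T=m['T'],fovy=m['fovy'],cx=m['cx'],cy=m['cy'])
s=env.observe(); print(s['time_s'],s['position'],s['tool_rot'].round(3),s['ft_force'],m)
E
```

```text
0.15 [0.15917924 0.52624899 0.24985793] [[-0.957  0.29  -0.001]
 [ 0.29   0.957 -0.001]
 [ 0.    -0.001 -1.   ]] [-0.92609526 -0.9062887   0.01539472] {'fovy': 62.05919409812833, 'cx': 284.6666567363761, 'cy': 209.37173675447454, 'T': array([[ 2.89697597e-01,  9.17354828e-01,  2.73011764e-01,
         8.89681446e-02],
       [ 9.57117981e-01, -2.77457154e-01, -8.33228515e-02,
         5.47009389e-01],
       [-6.87553006e-04,  2.85442898e-01, -9.58395471e-01,
         3.73376454e-01],
       [ 0.00000000e+00,  0.00000000e+00,  0.00000000e+00,
         1.00000000e+00]])}
```

View pics/w1.png

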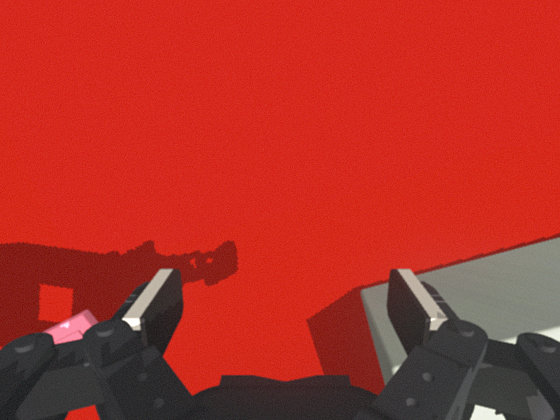

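The wrist view showed only bare desk and the open fingers, because the move was refused. All five keys are required in every row.

>>> servo_tool(steps=[{"tx": 1.85, "ty": -3.75, "tz": 0, "yaw": -2.6, "claw": 0}, {"tx": 1.85, "ty": -3.75, "tz": 0, "yaw": -2.6, "claw": 0}, {"tx": 1.85, "ty": -3.75, "tz": 0, "yaw": -2.6, "claw": 0}, {"tx": 1.85, "ty": -3.75, "tz": 0, "yaw": -2.6, "claw": 0}, {"tx": 1.85, "ty": -3.75, "tz": 0, "yaw": -2.6, "claw": 0}, {"tx": 1.85, "ty": -3.75, "tz": 0, "yaw": -2.6, "claw": 0}, {"tx": 1.85, "ty": -3.75, "tz": 0, "yaw": -2.6, "claw": 0}, {"tx": 1.85, "ty": -3.75, "tz": 0, "yaw": -2.6, "claw": 0}, {"tx": 1.85, "ty": -3.75, "tz": 0, "yaw": -2.6, "claw": 0}, {"tx": 1.85, "ty": -3.75, "tz": 0, "yaw": -2.6, "claw": 0}, {"tx": 1.85, "ty": -3.75, "tz": 0, "yaw": -2.6, "claw": 0}, {"tx": 1.85, "ty": -3.75, "tz": 0, "yaw": -2.6, "claw": 0}, {"tx": 1.85, "ty": -3.75, "tz": 0, "yaw": -2.6, "claw": 0}, {"tx": 1.85, "ty": -3.75, "tz": 0, "yaw": -2.6, "claw": 0}, {"tx": 1.85, "ty": -3.75, "tz": 0, "yaw": -2.6, "claw": 0}, {"tx": 1.85, "ty": -3.75, "tz": 0, "yaw": -2.6, "claw": 0}, {"tx": 1.85, "ty": -3.75, "tz": 0, "yaw": -2.6, "claw": 0}, {"tx": 1.85, "ty": -3.75, "tz": 0, "yaw": -2.6, "claw": 0}, {"tx": 1.85, "ty": -3.75, "tz": 0, "yaw": -2.6, "claw": 0}, {"tx": 0, "ty": 0, "tz": 0, "yaw": 0, "claw": 0}], newtons=20)

```text
time_s: 2.15
position: [0.512, -0.1901, 0.2491]
tool_rot: [[-0.399, 0.917, -0.001], [0.917, 0.399, -0.0], [-0.0, -0.001, -1.0]]
ft_force: [-1.0, 0.4, -0.4]
grip_width: -0.0001
gripper_force: 0.0
```

```bash
python3 - <<'E'
from h import *
im,d,m=grab('wrist','w2.png'); np.savez('w2.npz',im=im,d=d,T=m['T'],fovy=m['fovy'],cx=m['cx'],cy=m['cy'])
s=env.observe(); print(s['time_s'],s['position'],s['tool_rot'].round(3),s['ft_force'],s['grip_width'])
h=cv2.cvtColor(im,cv2.COLOR_RGB2HSV)
for nm,lo,hi,z in(('green',(45,100,60),(80,255,255),.055),('blue',(100,120,60),(125,255,255),.055),('brass/yel',(14,80,80),(34,255,255),.09)):
    n,l,st,c=cv2.connectedComponentsWithStats(cv2.inRange(h,np.array(lo),np.array(hi)))
    for i in range(1,n):
        if st[i,4]>150: print(nm,c[i].round(1),st[i],ray(m,*c[i],z).round(4))
E
```

```text
2.2 [ 0.51108132 -0.187852    0.24928754] [[-0.401  0.916 -0.001]
 [ 0.916  0.401  0.001]
 [ 0.001 -0.001 -1.   ]] [ 0.53018072  0.01811972 -0.2320496 ] 0.00015567314876548124
green [356.3 109.7] [ 338   91   37   39 1107] [ 0.5412 -0.1021  0.055 ]
blue [322.9 247.4] [307 232  32  31 770] [ 0.57   -0.2314  0.055 ]
blue [527.7 286.6] [ 497  261   62   53 2483] [ 0.779  -0.1872  0.055 ]
blue [284.5 367.6] [277 351  16  31 352] [ 0.5921 -0.3769  0.055 ]
brass/yel [300.5  48.2] [ 281   26   40   45 1410] [ 0.4769 -0.0818  0.09  ]
brass/yel [279.8 169.9] [ 220  148  154   46 2288] [ 0.4988 -0.1717  0.09  ]
```

View pics/w2.png

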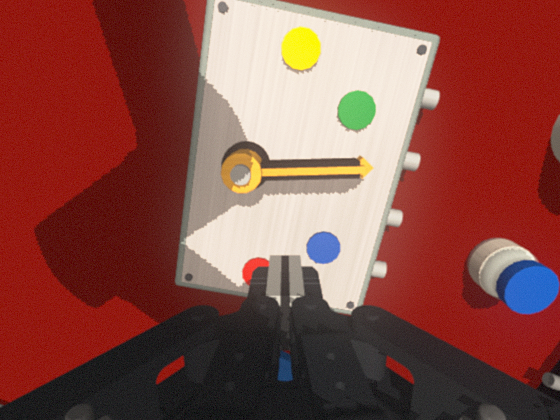

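The wrist view shows the hub at (241,173), tip at (374,168), green disc at (356,110), blue at (323,247) and yellow at (301,48). The fingers are closed, clear on the clockwise side.

```bash
python3 - <<'E'
from h import *
from scipy.optimize import least_squares
z=np.load('w2.npz'); m={k:z[k] for k in('T','fovy','cx','cy')}
g=ray(m,356.3,109.7,.055)[:2];b=ray(m,322.9,247.4,.055)[:2];y=ray(m,300.5,48.2,.055)[:2]
D=np.array([g,b,y]); r=least_squares(lambda p:np.linalg.norm(D-p,axis=1)-.11,[.465,-.185]);p=r.x
print(D.round(4),'pivot',p.round(4),r.fun, 'hub',ray(m,241,173,.1).round(4))
for u,v,h in((374,168,.082),):
    t=ray(m,u,v,h)[:2]; print('tip',t.round(4),np.linalg.norm(t-p),np.degrees(np.arctan2(*(t-p)[::-1])))
print('green ang',np.degrees(np.arctan2(*(g-p)[::-1])))
# finger extents in tool frame from depth
s=env.observe(); d=z['d']; f=210/np.tan(np.radians(m['fovy']/2))
v,u=np.mgrid[0:420,0:560]; P=np.stack([(u-m['cx'])/f*d,(v-m['cy'])/f*d,d],-1)@m['T'][:3,:3].T+m['T'][:3,3]
Q=(P-s['position'])@s['tool_rot']
k=(d>0)&(Q[...,2]>-.01)&(Q[...,2]<.03)&(abs(Q[...,0])<.05)&(abs(Q[...,1])<.06)
print('finger',np.percentile(Q[k],[1,50,99],axis=0).round(4))
E
```

```text
[[ 0.5412 -0.1021]
 [ 0.5699 -0.2313]
 [ 0.4762 -0.0766]] pivot [ 0.4698 -0.1861] [ 0.00024136 -0.00015573 -0.00024843] hub [ 0.471  -0.1845  0.1   ]
tip [ 0.5711 -0.1401] 0.11127075222140198 24.4438834368136
green ang 49.63928735499303
finger [[ 0.0038 -0.0141 -0.0098]
 [ 0.008  -0.0006  0.0004]
 [ 0.009   0.0125  0.0158]]
```

>>> servo_tool(steps=[{"tx": 1.5, "ty": 0.2, "tz": -2, "yaw": 0, "claw": 0}, {"tx": 1.5, "ty": 0.2, "tz": -3, "yaw": 0, "claw": 0}, {"tx": 1.5, "ty": 0.1, "tz": -3, "yaw": 0, "claw": 0}, {"tx": 0, "ty": 0, "tz": -3, "yaw": 0.8, "claw": 0}, {"tx": 0, "ty": 0, "tz": -3, "yaw": 0, "claw": 0}, {"tx": 0, "ty": 0, "tz": -2.0, "yaw": 0, "claw": 0}, {"tx": 0, "ty": 0, "tz": -0.8, "yaw": 0, "claw": 0}, {"tx": 0, "ty": 0, "tz": 0, "yaw": 0, "claw": 0}, {"tx": 0, "ty": 0, "tz": 0, "yaw": 0, "claw": 0}])

```text
time_s: 3.1
position: [0.5562, -0.181, 0.0835]
tool_rot: [[-0.416, 0.909, 0.001], [0.909, 0.416, -0.001], [-0.001, 0.001, -1.0]]
ft_force: [0.1, -0.3, 0.5]
grip_width: -0.0002
gripper_force: 0.0
```

>>> servo_tool(steps=[{"tx": 0, "ty": 0, "tz": -0.35, "yaw": 0, "claw": 0}, {"tx": -0.2, "ty": 0.4, "tz": 0, "yaw": 0, "claw": 0}, {"tx": -0.2, "ty": 0.4, "tz": 0, "yaw": 0, "claw": 0}, {"tx": -0.2, "ty": 0.4, "tz": 0, "yaw": 0, "claw": 0}, {"tx": -0.12, "ty": 0.36, "tz": 0, "yaw": 2.6, "claw": 0}, {"tx": -0.12, "ty": 0.36, "tz": 0, "yaw": 2.6, "claw": 0}, {"tx": -0.12, "ty": 0.36, "tz": 0, "yaw": 2.6, "claw": 0}, {"tx": -0.12, "ty": 0.36, "tz": 0, "yaw": 2.6, "claw": 0}, {"tx": -0.16, "ty": 0.32, "tz": 0, "yaw": 2.5, "claw": 0}, {"tx": -0.16, "ty": 0.32, "tz": 0, "yaw": 2.5, "claw": 0}, {"tx": -0.16, "ty": 0.32, "tz": 0, "yaw": 2.5, "claw": 0}, {"tx": -0.16, "ty": 0.32, "tz": 0, "yaw": 2.5, "claw": 0}, {"tx": 0, "ty": 0, "tz": 0, "yaw": 0, "claw": 0}, {"tx": 0, "ty": 0, "tz": 0, "yaw": 0, "claw": 0}])

```text
time_s: 4.5
position: [0.5385, -0.1417, 0.079]
tool_rot: [[-0.706, 0.708, 0.0], [0.708, 0.706, 0.0], [0.0, 0.0, -1.0]]
ft_force: [0.5, 0.1, 0.4]
grip_width: 0.0001
gripper_force: 0.1
```

```bash
python3 - <<'E'
from h import *
im,d,m=grab('wrist','w3.png'); np.savez('w3.npz',im=im,d=d,T=m['T'],fovy=m['fovy'],cx=m['cx'],cy=m['cy'])
s=env.observe(); print(s['time_s'],s['position'],s['tool_rot'].round(3),s['ft_force'])
E
```

```text
4.55 [ 0.53854678 -0.14171983  0.07891289] [[-0.706  0.708  0.   ]
 [ 0.708  0.706  0.   ]
 [ 0.     0.    -1.   ]] [-0.37793447  0.51849242 -0.11454272]
```

View pics/w3.png

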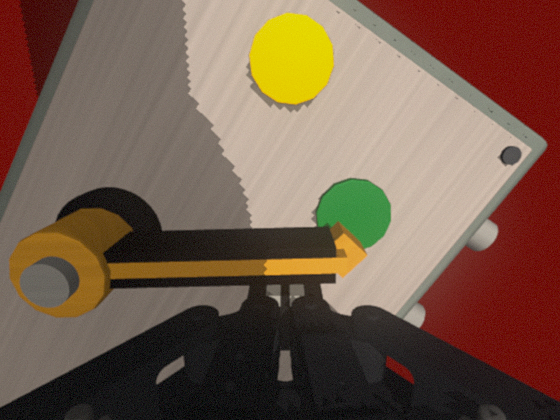

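The arm has followed the fingers. The tip is at (366,254) and the green disc centre near (353,215), so it needs a few more degrees.

```bash
cat > ang.py <<'E'
from h import *
import sys
def arm(fn):
    z=np.load(fn); m={k:z[k] for k in('T','fovy','cx','cy')}; im=z['im']
    h=cv2.cvtColor(im,cv2.COLOR_RGB2HSV)
    k=cv2.inRange(h,np.array((13,100,120)),np.array((24,255,255)))
    n,l,st,c=cv2.connectedComponentsWithStats(k); i=1+np.argmax(st[1:,4]); k=(l==i)
    # brass top strip: columns where the vertical run is thin
    P=[]; xs=np.where(k.any(0))[0]
    for x in xs:
        r=np.where(k[:,x])[0]
        if len(r)==r[-1]-r[0]+1: P.append((x,r.mean(),len(r)))
    P=np.array(P); t=np.median(P[:,2]); P=P[abs(P[:,2]-t)<3]
    W=np.array([ray(m,x,y,.09)[:2] for x,y,_ in P]).astype(np.float32)
    vx,vy,x0,y0=cv2.fitLine(W,cv2.DIST_HUBER,0,.01,.01).ravel()
    if vx<0: vx,vy=-vx,-vy
    piv=np.array([.4698,-.1861]); off=(x0-piv[0])*vy-(y0-piv[1])*vx
    print('arm',np.degrees(np.arctan2(vy,vx)),'n',len(P),t,'line offset from pivot mm',off*1000, 'px',P[0],P[-1])
    tipx=xs[-1]; tipy=np.where(k[:,tipx])[0].mean(); tp=ray(m,tipx,tipy,.082)[:2]-piv; print('tip',np.linalg.norm(tp),np.degrees(np.arctan2(tp[1],tp[0])),tipx,tipy)
    g=cv2.inRange(h,np.array((45,100,60)),np.array((80,255,255))); cs,_=cv2.findContours(g,0,1); cc=max(cs,key=cv2.contourArea)
    Q=np.array([ray(m,*p[0],.055)[:2] for p in cc]); from scipy.optimize import least_squares
    r=least_squares(lambda p:np.hypot(*(Q-p).T)-.017,Q.mean(0),loss='soft_l1',f_scale=.0005).x
    print('green',r.round(4),'ang',np.degrees(np.arctan2(*(r-piv)[::-1])),np.linalg.norm(r-piv))
arm(sys.argv[1])
E
python3 ang.py w2.npz; python3 ang.py w3.npz
```

```text
arm 25.004496 n 79 9.0 line offset from pivot mm 0.6252354314802249 px [221. 172.   9.] [369.  167.5   8. ]
tip 0.10956350504620405 24.667690842025777 372 167.5
green [ 0.5411 -0.1027] ang 49.471363366255915 0.10974634575789494
arm 46.468506 n 225 15.0 line offset from pivot mm 0.9082325674603063 px [111. 271.  15.] [362.  253.5  14. ]
tip 0.10988847822160477 46.0861044383049 366 254.5
green [ 0.5413 -0.1021] ang 49.567304822118494 0.11029979052112861
```

>>> servo_tool(steps=[{"tx": -0.09, "ty": 0.13, "tz": 0, "yaw": 1.1, "claw": 0}, {"tx": -0.09, "ty": 0.13, "tz": 0, "yaw": 1.1, "claw": 0}, {"tx": -0.09, "ty": 0.13, "tz": 0, "yaw": 1.1, "claw": 0}, {"tx": 0, "ty": 0, "tz": 0, "yaw": 0, "claw": 0}, {"tx": 0, "ty": 0, "tz": 0, "yaw": 0, "claw": 0}, {"tx": 0, "ty": 0, "tz": 0, "yaw": 0, "claw": 0}])

```text
time_s: 5.15
position: [0.5358, -0.1379, 0.0789]
tool_rot: [[-0.746, 0.666, -0.0], [0.666, 0.746, 0.0], [0.0, 0.0, -1.0]]
ft_force: [1.5, -1.3, 0.6]
grip_width: -0.0003
gripper_force: 0.7
```

```bash
cat > shot.py <<'E'
from h import *
import sys
n=sys.argv[1]
im,d,m=grab('wrist',n+'.png'); np.savez(n+'.npz',im=im,d=d,T=m['T'],fovy=m['fovy'],cx=m['cx'],cy=m['cy'])
s=env.observe(); print(s['time_s'],s['position'],s['tool_rot'][:,0].round(3),s['ft_force'])
E
python3 shot.py w4; python3 ang.py w4.npz
```

```text
5.2 [ 0.53583757 -0.13790954  0.07885524] [-0.746  0.666  0.   ] [ 1.58824268 -0.33304482  0.8965021 ]
arm 49.77622 n 226 15.0 line offset from pivot mm 0.9532273744342727 px [111. 271.  15.] [362.  253.5  14. ]
tip 0.10976806855811203 49.32438975857803 366 255.0
green [ 0.5412 -0.1027] ang 49.41528006528347 0.10978013654482507
```

>>> servo_tool(steps=[{"tx": 0.4, "ty": -0.35, "tz": 0, "yaw": 0, "claw": 0}, {"tx": 0.8, "ty": -0.7, "tz": 0, "yaw": 0, "claw": 0}, {"tx": 1, "ty": -0.9, "tz": 2, "yaw": 0, "claw": 0}, {"tx": 0, "ty": 0, "tz": 4, "yaw": 0, "claw": 0}, {"tx": 0, "ty": 0, "tz": 4, "yaw": 0, "claw": 0}, {"tx": 0, "ty": 0, "tz": 2, "yaw": 0, "claw": 0}, {"tx": 0, "ty": 0, "tz": 0, "yaw": 0, "claw": 0}, {"tx": 0, "ty": 0, "tz": 0, "yaw": 0, "claw": 0}])

```text
time_s: 6.0
position: [0.5578, -0.1577, 0.1982]
tool_rot: [[-0.746, 0.666, -0.001], [0.666, 0.746, 0.0], [0.001, -0.0, -1.0]]
ft_force: [-1.3, 0.1, -0.3]
grip_width: -0.0001
gripper_force: 0.0
```

```bash
python3 shot.py w5; python3 ang.py w5.npz; python3 - <<'E'
from h import *
z=np.load('top0.npz'); m={k:z[k] for k in('T','fovy','cx','cy')}
for u,v,h in((246.6,244.5,.062),(243.2,230.7,.014),(225.5,214.5,.014),(249,207,.014),(262,248,.014),(239,254.5,.014)): print(ray(m,u,v,h).round(4))
E
```

```text
6.05 [ 0.55757711 -0.15748709  0.19755272] [-0.746  0.666  0.002] [ 0.00525226 -0.09461493  0.04228151]
arm 49.715908 n 122 11.0 line offset from pivot mm 0.8185455994306965 px [193.  147.5  10. ] [326. 143.   9.]
tip 0.10996833462132118 49.199247785420596 330 143.0
green [ 0.5412 -0.1035] ang 49.17520495375406 0.10917486167790019
[0.4532 0.1442 0.062 ]
[0.5007 0.1602 0.014 ]
[0.5568 0.2217 0.014 ]
[0.5826 0.1405 0.014 ]
[0.4411 0.0952 0.014 ]
[0.4188 0.1744 0.014 ]
```

View pics/w5.png

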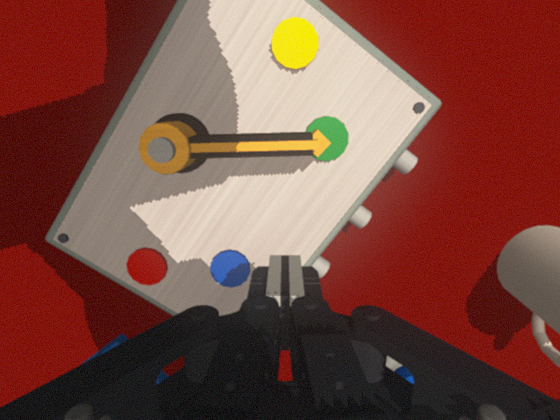

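The tip now stands over the green disc centre: tip (330,143) against disc (327,138), and the 3D angles agree to about 0.3°. Next is the key.

>>> servo_tool(steps=[{"tx": -0.85, "ty": 3.35, "tz": 1, "yaw": 0, "claw": 0}, {"tx": -0.85, "ty": 3.35, "tz": 1, "yaw": 0, "claw": 0}, {"tx": -0.85, "ty": 3.35, "tz": 0, "yaw": 0, "claw": 0}, {"tx": -0.85, "ty": 3.35, "tz": 0, "yaw": 0, "claw": 0}, {"tx": -0.85, "ty": 3.35, "tz": 0, "yaw": 0, "claw": 0}, {"tx": -0.85, "ty": 3.35, "tz": 0, "yaw": 0, "claw": 0}, {"tx": -0.85, "ty": 3.35, "tz": -1, "yaw": 0, "claw": 0}, {"tx": -0.85, "ty": 3.35, "tz": -1, "yaw": 0, "claw": 0}, {"tx": 0, "ty": 0, "tz": 0, "yaw": 0, "claw": 0}, {"tx": 0, "ty": 0, "tz": 0, "yaw": 0, "claw": 0}])

```text
time_s: 7.05
position: [0.4895, 0.1108, 0.1977]
tool_rot: [[-0.747, 0.665, -0.002], [0.665, 0.747, -0.0], [0.002, -0.002, -1.0]]
ft_force: [-1.0, -0.4, -0.6]
grip_width: 0.0
gripper_force: 0.0
```

```bash
python3 shot.py w6
```

```text
7.1 [0.4899576  0.11018293 0.19811241] [-0.746  0.666  0.001] [ 0.30526488  0.31700811 -0.20670173]
```

View pics/w6.png

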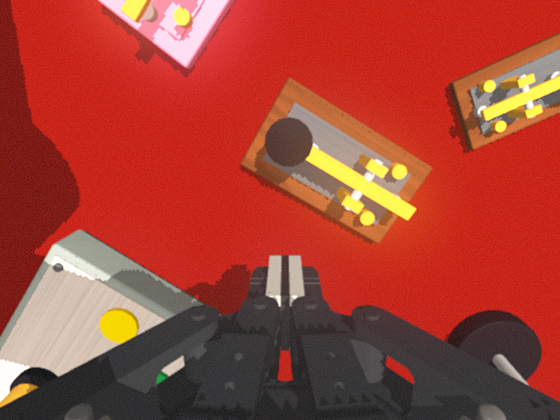

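The key is seen whole: base corners (290,79), (430,168), (380,242), (242,165), knob centre about (289,142).

```bash
python3 - <<'E'
from h import *
z=np.load('w6.npz'); m={k:z[k] for k in('T','fovy','cx','cy')}
C=np.array([ray(m,u,v,.014)[:2] for u,v in((290,79),(430,168),(380,242),(242,165))])
print(C.round(4),'sides',np.linalg.norm(C-np.roll(C,-1,0),axis=1).round(4))
c=C.mean(0); ax=(C[1]+C[2]-C[0]-C[3]); ax/=np.linalg.norm(ax); print('c',c,'ax',ax,'knob pred',c-.05*ax)
k=cv2.inRange(z['im'],np.array((0,0,0)),np.array((62,62,62))); k[:100]=0;k[190:]=0;k[:,:255]=0;k[:,325:]=0
k=cv2.morphologyEx(k,cv2.MORPH_OPEN,np.ones((15,15)))
cs,_=cv2.findContours(k,0,1); 
if cs:
    (u,v),r=cv2.minEnclosingCircle(max(cs,key=cv2.contourArea)); print(u,v,r,ray(m,u,v,.062).round(4))
print(ray(m,289,142,.062).round(4))
E
```

```text
[[0.4215 0.176 ]
 [0.5596 0.2197]
 [0.5863 0.1439]
 [0.4468 0.097 ]] sides [0.1449 0.0804 0.1472 0.083 ]
c [0.50355511 0.15917285] ax [0.95061521 0.31037192] knob pred [0.45602435 0.14365425]
[0.4556 0.1441 0.062 ]
```

>>> servo_tool(steps=[{"tx": -1.7, "ty": 1.7, "tz": 0, "yaw": 0, "claw": 0}, {"tx": -1.65, "ty": 1.65, "tz": -1, "yaw": 0, "claw": 0}, {"tx": 0, "ty": 0, "tz": -3, "yaw": 0, "claw": 0}, {"tx": 0, "ty": 0, "tz": -3, "yaw": 0, "claw": 0}, {"tx": 0, "ty": 0, "tz": -2, "yaw": 0, "claw": 0}, {"tx": 0, "ty": 0, "tz": -1, "yaw": 0, "claw": 0}, {"tx": 0, "ty": 0, "tz": -0.7, "yaw": 0, "claw": 0}, {"tx": 0, "ty": 0, "tz": 0, "yaw": 0, "claw": 0}, {"tx": 0, "ty": 0, "tz": 0, "yaw": 0, "claw": 0}, {"tx": 0, "ty": 0, "tz": 0, "yaw": 0, "claw": 0}])

```text
time_s: 8.1
position: [0.4568, 0.144, 0.0926]
tool_rot: [[-0.746, 0.666, 0.002], [0.666, 0.746, 0.0], [-0.001, 0.001, -1.0]]
ft_force: [0.2, 0.3, 0.6]
grip_width: -0.0001
gripper_force: 0.0
```

>>> servo_tool(steps=[{"tx": 0, "ty": 0, "tz": -0.5, "yaw": 0, "claw": 0}, {"tx": 0, "ty": 0, "tz": -0.5, "yaw": 0, "claw": 0}, {"tx": 0, "ty": 0, "tz": -0.2, "yaw": 0, "claw": 0}, {"tx": 0, "ty": 0, "tz": -0.2, "yaw": 0, "claw": 0}, {"tx": 0, "ty": 0, "tz": -0.1, "yaw": 0, "claw": 0}, {"tx": 0, "ty": 0, "tz": -0.1, "yaw": 0, "claw": 0}, {"tx": 0, "ty": 0, "tz": 0, "yaw": 0, "claw": 0}, {"tx": 0, "ty": 0, "tz": 0, "yaw": 0, "claw": 0}, {"tx": 0, "ty": 0, "tz": 0, "yaw": 0, "claw": 0}])

```text
time_s: 9.0
position: [0.4563, 0.144, 0.0759]
tool_rot: [[-0.746, 0.666, -0.0], [0.666, 0.746, 0.0], [0.0, -0.0, -1.0]]
ft_force: [-4.2, 0.6, 4.5]
grip_width: -0.0001
gripper_force: 2.4
```

>>> servo_tool(steps=[{"tx": 0, "ty": 0, "tz": -0.05, "yaw": 0, "claw": 0}, {"tx": 0, "ty": 0, "tz": 0, "yaw": 0, "claw": 0}])

```text
time_s: 9.2
position: [0.4563, 0.144, 0.0753]
tool_rot: [[-0.746, 0.666, -0.0], [0.666, 0.746, -0.0], [0.0, -0.0, -1.0]]
ft_force: [-4.4, -1.3, 4.7]
grip_width: -0.0001
gripper_force: 2.5
```

>>> servo_tool(steps=[{"tx": 0, "ty": 0, "tz": -0.05, "yaw": 0, "claw": 0}, {"tx": 0, "ty": 0, "tz": 0, "yaw": 0, "claw": 0}])

```text
time_s: 9.4
position: [0.4563, 0.144, 0.0748]
tool_rot: [[-0.746, 0.666, -0.0], [0.666, 0.746, -0.0], [0.0, -0.0, -1.0]]
ft_force: [-3.6, -1.2, 5.2]
grip_width: 0.0003
gripper_force: 2.7
```

>>> servo_tool(steps=[{"tx": 0, "ty": 0, "tz": -0.05, "yaw": 0, "claw": 0}, {"tx": 0, "ty": 0, "tz": 0, "yaw": 0, "claw": 0}])

```text
time_s: 9.6
position: [0.4563, 0.144, 0.0746]
tool_rot: [[-0.746, 0.666, -0.0], [0.666, 0.746, -0.0], [0.0, -0.0, -1.0]]
ft_force: [-5.3, -1.1, 8.7]
grip_width: -0.0002
gripper_force: 4.5
```

>>> servo_tool(steps=[{"tx": -0.04, "ty": -0.01, "tz": -0.03, "yaw": 0, "claw": 0}, {"tx": 0, "ty": 0, "tz": 0, "yaw": 0, "claw": 0}, {"tx": 0, "ty": 0, "tz": 0, "yaw": 0, "claw": 0}, {"tx": 0, "ty": 0, "tz": 0, "yaw": 0, "claw": 0}])

```text
time_s: 10.0
position: [0.4562, 0.144, 0.0745]
tool_rot: [[-0.746, 0.666, 0.001], [0.666, 0.746, 0.0], [-0.001, 0.001, -1.0]]
ft_force: [-5.2, -0.7, 9.9]
grip_width: -0.0
gripper_force: 5.0
```

```bash
python3 - <<'E'
from h import *
b=np.load('top0.npz')['im']; a,_,_=grab('top')
s=env.observe(); print(s['time_s'],s['position'],s['ft_force'])
v=np.hstack([cv2.resize(x[180:275,220:310],None,fx=4.2,fy=4.2,interpolation=cv2.INTER_CUBIC) for x in(b,a)])
cv2.imwrite('pics/cmp.png',v[:,:,::-1])
E
```

```text
10.05 [0.45622208 0.14399688 0.07451886] [-4.6708577  -0.80562675 10.31703673]
```

View pics/cmp.png

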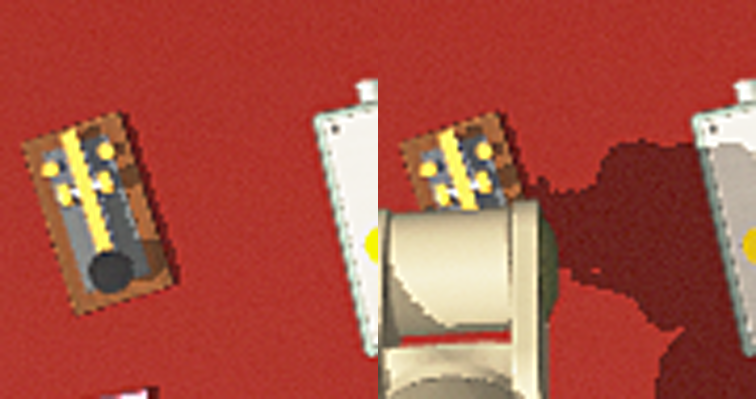

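The key base has not moved (far corners match before and after). The knob is on its stop: 6.5 mm down at 10 N, with the force rising steeply. I'm handing in.

```bash
python3 -c "
from rig import env
print(env.close_job())"
```

```text
the job is handed in; nothing more can be done
None
```

I pushed the selector arm round by its side until its tip stood over the green disc, within about 0.5 mm by the wrist camera. I then pressed the Morse key's knob onto its stop and handed the job in while holding it there at about 10 N; the key had not visibly moved.

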